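# Set up the beam-marking jig

### The arm

A 7-joint arm with a two-finger parallel gripper is mounted at the origin on the work surface. World frame = base frame: x ahead of the robot, y to its left, z up, the work surface at z = 0. Lengths are in m, angles in rad, forces in N, time in s.
With the tool pointing down it reaches from about 0.425 to 0.925 m from the base axis. Payload 6.8 kg.
Tool frame: the origin (TCP) lies at the very end of the fingers, on their centre line; the grasp point (between the pads) lies 19 mm behind it; y points along the fingers, x is the direction in which the jaws open and shut, and the axes are right-handed (so a half turn about y gives the same grasp; the last joint's range is limited). The gripper opens to 85 mm and grips with 20 to 120 N. Pads are 22 mm wide; open, the fingers measure 114 mm over their backs; the gripper's body (76 mm by 85 mm) begins 54 mm behind the grasp point. The pads swing forward as they close: fully open they stand 13 mm farther back than shut.
Start: joints at [1.077, 0.477, 0.022, 1.555, -0.011, 1.109, -0.083], TCP at [0.254, -0.625, 0.231] pointing down, gripper open.
Joint ranges: [-2.96, 2.96], [-0.34, 2.1], [-1.41, 1.46], [0.24, 2.44], [-1.37, 4.51], [0.17, 1.92], [-2.96, 2.96]. Speed limits (rad/s): [2.39, 2.39, 3.14, 3.14, 3.14, 3.14, 3.14].

### API

Orientations are given as a rotation vector (axis times angle).
In Python, from bench import r, imaging gives the robot as it stands.
- The arm moves only by the shell command python3 -m jog 'ROWS' [FORCE]. ROWS is text: rows parted by semicolons, each of 7 numbers parted by spaces: the turn, a rotation vector about the tool's x, y, z in degrees, then the shift along the tool's x, y, z in mm, then the opening, from 0 (shut) to 1 (fully open). A call has exactly 5 rows; each row shifts and turns the commanded pose from where the row before left it, along the tool's axes as they then stand; what a row does not reach is not made up. A row lasts 1/12 s, in which the tool goes at most 41.7 mm and 7.16 degrees, less where a joint would pass 70% of its speed; a pose out of reach is approached as far as the arm can. A call with a gripper value outside its range is refused whole. The fingers move at their own pace and stop on an object; FORCE is the grip in N (left out, the last holds). Time passes only in rows, so rows that do not move let the fingers close, or fill a call up. It gives the time, the measured TCP pose, the force and the opening at its end, in the units of the state.
- r.get_obs(): the state, without advancing time (a new reading comes with each control period).
- imaging.grab_frame(name): name is "side" or "top"; returns a dict with "color" (480x640x3 uint8, red, green, blue), "z_map" (480x640 float32, m along the optical axis (not along the pixel's ray), 0 where there is no reading), "fx", "fy", "cx", "cy" (pixels), "world_to_cam" (4x4, takes a point from world to camera coordinates). Camera axes: x right, y up, looking along -z (the intrinsics and any distortion apply to the point x, -y, -z); pixel columns grow to the right and rows downward; lengths in m; the calibration is good to about 2 mm. A picture is of the moment at which its call begins.
- r.hand_in(): hands the job in, once; it reports no verdict.
The state is a dict: "clock": time; "joints": joint angles; "qvel": joint speeds; "tau": joint torques, N m; "tcp_pos": TCP position; "orientation": TCP orientation; "contact_force": force on the tool from outside, world axes, zero at the start; "moment": the same for the moment, N m; "grip_width": finger opening in m.
Only numpy, scipy, OpenCV 4.12 (cv2) and the standard library are available. Lean on these libraries where they do the work, as an engineer would, in place of code of your own. Each camera call takes 0.05 s, during which the arm holds its last target.

### The job

Set up the marking jig for the next balance beam: first slide the beam along its channel and under the bridge until its front end is fully home against the end stop. Then press the round key of the selector bank down until it latches, so that the square key, which is down now, pops up; do not press the bar-shaped or T-shaped key, and leave the beam in its channel and the other things on the bench where they are.

Things in the scene. Friction and masses are not known exactly. Their poses are not given: they have to be found in the camera images.
- beam: Balance beam lying in the jig's channel, 180 mm long (its y), 24 mm wide (x), 24 mm high, dark wood with steel ends, about 0.2 kg. Origin: centre of its underside. +y points to its front end, toward the bridge and stop. An upright steel lug stands on it 45 mm behind the middle (toward -y).
- beam_lug (a point): Point to grip on the beam's upright steel lug: a plate 12 mm thick (beam x), 40 mm long (beam y), rising from the beam's top to 62 mm above the beam's underside (74 mm above the bench). This point is in its middle, 50 mm above the beam's underside, 12 mm below the lug's top, 26 mm above the beam's top face.
- beam_front (a point): Middle of the beam's front end face (90 mm ahead of the beam's origin), 12 mm above its underside. Meets stop_face when the beam is home.
- jig: Fixed marking jig on the bench: steel base plate 310 mm long (its y), 100 mm wide, 12 mm thick; origin on the bench, 5 mm to the +y side of the plate's middle. Two steel side rails form a channel along y, 30 mm wide between them; rails 10 mm wide, tops 22 mm above the bench. The channel's bed is the plate's top. The beam slides toward +y.
- stop_face (a point): Middle of the end stop's face (in the jig frame at y = 140 mm, 24 mm above the bench); the beam's front end comes to rest against it. Axes are the jig's: +y is the way the beam slides.
- bank: Fixed selector bank: grey steel box 110 mm (x) by 230 mm (y) by 60 mm high; origin: centre of its underside, on the bench. Four black keys stand in a row along its y at -75, -25, 25 and 75 mm, in an order that differs each time. A latch bar holds a pressed key down; pressing another key far enough releases it by itself and latches the new one.
- key_round (a joint): Key with a round disc cap, 46 mm across: the one to press; up at the start. Joint value = how far the key is down, in m: 0 is fully up, about 0.013 is latched down, 0.016 is its bottom stop.
- key_round_top (a point): Middle of the flat top face of the round key's cap; moves with the key. 90 mm above the bench when the key is up, about 77 mm when latched down. z is up and x, y are those of the bank.
- key_square (a joint): Key with a square cap, 42 by 42 mm: latched down at the start, must pop up. Joint value = how far the key is down, in m: 0 is fully up, about 0.013 is latched down, 0.016 is its bottom stop.
- key_square_top (a point): Middle of the flat top face of the square key's cap; moves with the key. 90 mm above the bench when the key is up, about 77 mm when latched down. z is up and x, y are those of the bank.
- key_bar (a joint): Key with a plain straight bar cap, 80 mm long (bank x) and 26 mm wide: up, to be left. Joint value = how far the key is down, in m: 0 is fully up, about 0.013 is latched down, 0.016 is its bottom stop.
- key_bar_top (a point): Middle of the flat top face of the bar key's cap; moves with the key. 90 mm above the bench when the key is up, about 77 mm when latched down. z is up and x, y are those of the bank.
- key_tee (a joint): Key with a T-shaped cap, 76 mm long (bank x), stem 18 mm wide, head 44 mm wide at its +x end: up, to be left. Joint value = how far the key is down, in m: 0 is fully up, about 0.013 is latched down, 0.016 is its bottom stop.
- key_tee_top (a point): Middle of the flat top face of the T-shaped key's cap; moves with the key. 90 mm above the bench when the key is up, about 77 mm when latched down. z is up and x, y are those of the bank.
- tin: Bystander: steel tin with a paper label, 72 mm across, 100 mm high; origin: centre of its underside.
- dish: Bystander: shallow steel dish, 130 mm across, 30 mm high; origin: centre of its underside.
- hammer: Bystander: hammer lying flat, handle toward its -x; origin on the bench beneath it.
- bridge (a point): Middle of the underside of the green bridge that crosses the channel at jig y = 75 to 125 mm, 42 mm above the bench; its deck is 86 mm wide (x), top 54 mm above the bench, with a screw head to 70 mm. The beam passes beneath with 6 mm to spare; its taller lug stops 75 mm short of this point when the beam is home.
- bank_top (a point): Centre of the bank's top face, 60 mm above the bench. Key tops stand 30 mm above it when up, 17 mm when latched; caps 10 mm thick. Keys go straight down with 2 to 4 N, with jolts to about 8 N in the first 5 mm if pressed faster than 10 mm/s, so go by depth, not force: a key latches once 14 mm down; a stiff stop is at 16 mm. Let go, it rises to about 13 mm.
There are look-alikes about, which are no part of the job. Leave any green or orange look-alike of the beam alone.

How it is judged:
By the outcome, as a careful person would: the job done as asked, in the order asked, and still so for the second after the job is handed in, with the robot touching nothing.
It also fails if it takes over 48 s, if anything falls off the work surface, if the arm or the gripper's body presses on something with over 40 N, if the wrist force passes 120 N, or if a joint passes its speed limit or range.

## Working session

There is one attempt and no reset: what is moved stays moved. The work goes in short steps, Python scripts to look and compute and a shell command to move; the robot and the scene stay as the last step left them, time stands still between calls to the robot, and variables do not carry over. Pictures are saved under pics/ and viewed, and the job is handed in when it is done.

```bash
mkdir -p pics; ls; cat > h.py <<'E'
import numpy as np, cv2
from bench import r, imaging
from scipy.spatial.transform import Rotation as R
def grab(n,tag):
    f=imaging.grab_frame(n); cv2.imwrite(f'pics/{tag}.png',f['color'][:,:,::-1]); np.savez(f'pics/{tag}.npz',**{k:np.asarray(v) for k,v in f.items()}); return f
def w(f,u,v,z=None):
    d=float(f['z_map'][int(v),int(u)]); T=np.linalg.inv(f['world_to_cam'])
    ray=np.array([(u-f['cx'])/f['fx'],-(v-f['cy'])/f['fy'],-1])
    if z is None: return T[:3,:3]@(ray*d)+T[:3,3]
    q=T[:3,:3]@ray; return T[:3,3]+q*(z-T[2,3])/q[2]
def pix(f,p):
    c=f['world_to_cam']@np.append(p,1); return f['cx']-f['fx']*c[0]/c[2], f['cy']+f['fy']*c[1]/c[2]
def crop(tag,u0,v0,u1,v1,s,out):
    i=cv2.imread(f'pics/{tag}.png')[v0:v1,u0:u1]; cv2.imwrite(f'pics/{out}.png',cv2.resize(i,None,fx=s,fy=s,interpolation=cv2.INTER_CUBIC))
E
python3 - <<'E'
from h import *
for n in('top','side'):
    f=grab(n,n+'0'); print(n,[f[k] for k in('fx','fy','cx','cy')],f.keys()); print(np.round(f['world_to_cam'],3))
o=r.get_obs(); print(o); print(R.from_rotvec(o['orientation']).as_matrix().round(3))
E
```

```text
pics
top [474.76841185802607, 474.76841185802607, 309.65155839188105, 243.09002984473653] dict_keys(['color', 'z_map', 'fx', 'fy', 'cx', 'cy', 'world_to_cam'])
[[-0.024 -1.    -0.014 -0.031]
 [ 0.988 -0.025  0.149 -0.553]
 [-0.15  -0.011  0.989 -0.925]
 [ 0.     0.     0.     1.   ]]
side [476.3226449418935, 476.3226449418935, 321.12146666978026, 242.13348301163074] dict_keys(['color', 'z_map', 'fx', 'fy', 'cx', 'cy', 'world_to_cam'])
[[-0.768 -0.641 -0.004  0.383]
 [ 0.372 -0.451  0.811 -0.299]
 [-0.521  0.622  0.584 -0.973]
 [ 0.     0.     0.     1.   ]]
{'clock': 0.1, 'joints': array([ 1.07688135,  0.47773951,  0.02233745,  1.55632036, -0.0114988 ,
        1.10930306, -0.08313779]), 'qvel': array([ 1.38768276e-03,  4.49729769e-04, -3.17949017e-04, -1.60040872e-03,
        2.31642041e-04, -4.65500114e-05,  2.05272712e-04]), 'tau': array([ 4.52722481e-03, -5.97766864e+01,  1.61367193e+00, -2.81952953e+01,
        1.28666684e-02,  5.00984519e-03, -3.40894996e-05]), 'tcp_pos': array([ 0.25381   , -0.62490263,  0.23042165]), 'orientation': array([-1.3665368 ,  0.92154937, -0.91920099]), 'contact_force': array([ 0.14377262,  0.08750822, -0.74204506]), 'moment': array([ 0.01598135, -0.00560217, -0.01121495]), 'grip_width': 0.08497351722545907}
[[ 0.376 -0.001  0.926]
 [-0.926  0.001  0.376]
 [-0.002 -1.    -0.   ]]
```

View pics/top0.png

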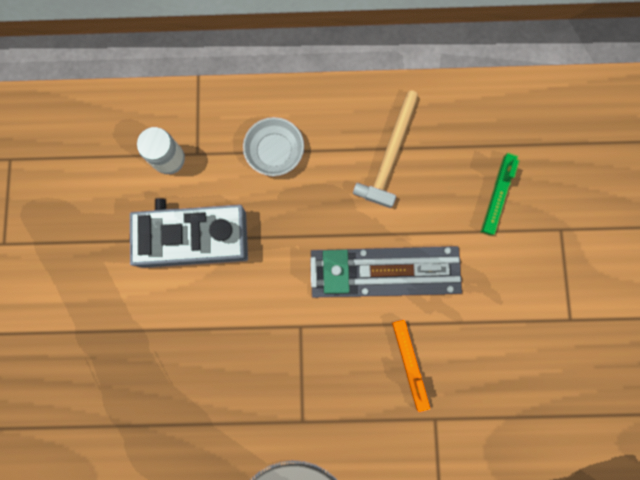

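View pics/side0.png

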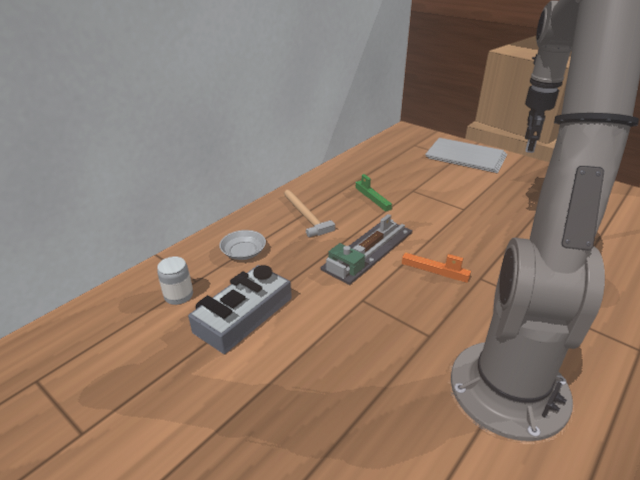

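The top view shows the jig at (385,272) with its bridge at (337,271) and the beam's lug near (432,268). The bank is at (188,236) with the round key at (221,230). The green beam at (500,195) and orange beam at (411,365) are look-alikes; the dark beam in the jig is the one meant. I'll confirm this in enlarged crops.

```bash
python3 - <<'E'
from h import *
crop('top0',300,235,475,310,4.5,'c1'); crop('top0',120,190,260,275,5.5,'c2')
E
```

```text
(no output)
```

View pics/c1.png

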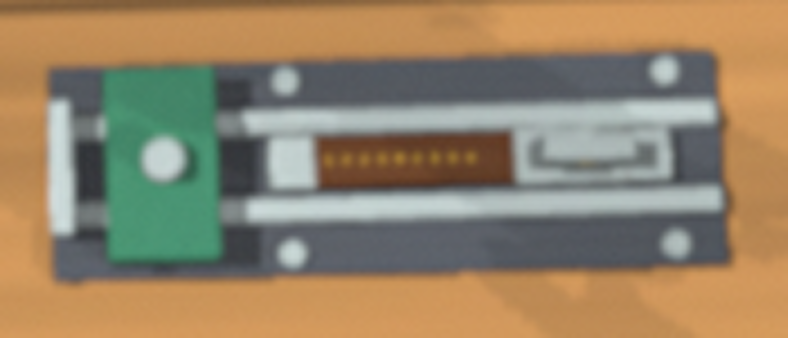

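View pics/c2.png

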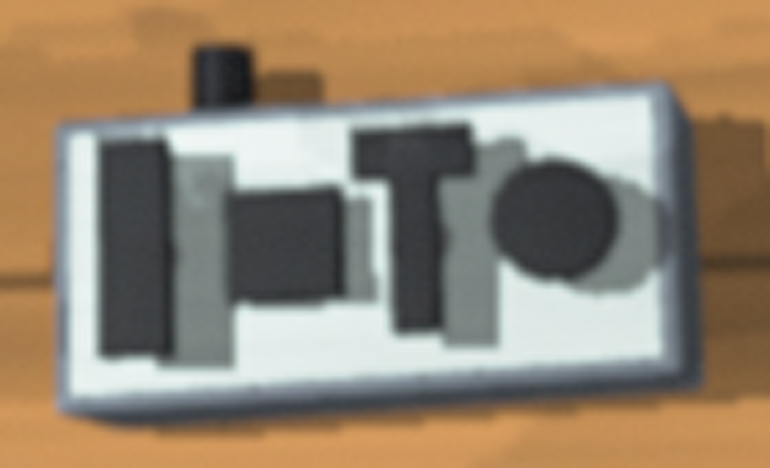

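```bash
python3 - <<'E'
from h import *
f=dict(np.load('pics/top0.npz'))
c1=lambda a,b:(300+a/4.5-.4,235+b/4.5-.4)
c2=lambda a,b:(120+a/5.5-.4,190+b/5.5-.4)
def s(n,p,z):
    print(n,np.round(p,1),'depth',w(f,*p).round(4),'atz',w(f,*p,z=z).round(4))
s('lugtop',c1(590,147),.074)
s('lugL',c1(545,147),.074);s('lugR',c1(637,147),.074)
s('front',c1(270,163),.036);s('rear',c1(672,154),.036)
s('railAtop',c1(717,110),.022);s('railAtopL',c1(245,122),.022)
s('railB',c1(722,198),.022);s('railBL',c1(245,210),.022)
s('bridgeL',c1(107,165),.054);s('bridgeR',c1(217,165),.054)
s('bridge',c1(162,215),.054)
s('stopR',c1(74,168),.036)
s('plateTL',c1(50,68),.012);s('plateTR',c1(713,52),.012);s('plateBL',c1(54,280),.012);s('plateBR',c1(730,264),.012)
s('round',c2(555,220),.09);s('roundL',c2(492,220),.09);s('roundR',c2(617,220),.09)
s('square',c2(286,245),.077);s('bar',c2(135,247),.09);s('T',c2(414,230),.09)
s('bTL',c2(65,125),.06);s('bTR',c2(660,90),.06);s('bBL',c2(65,400),.06);s('bBR',c2(668,362),.06)
# depth map heights around lug and keys
for (u0,u1,v0,v1) in((414,452,260,280),):
    for v in range(v0,v1): print(v,[int(round(w(f,u,v)[2]*1000)) for u in range(u0,u1,1)])
E
```

```text
lugtop [430.7 267.3] depth [ 0.4929 -0.279   0.0759] atz [ 0.4931 -0.2795  0.074 ]
lugL [420.7 267.3] depth [ 0.4939 -0.2608  0.0708] atz [ 0.4936 -0.2601  0.074 ]
lugR [441.2 267.3] depth [ 0.4962 -0.31    0.0353] atz [ 0.4926 -0.2997  0.074 ]
front [359.6 270.8] depth [ 0.494  -0.1458  0.0247] atz [ 0.493  -0.1448  0.036 ]
rear [448.9 268.8] depth [ 0.4928 -0.3259  0.0337] atz [ 0.4926 -0.3252  0.036 ]
railAtop [458.9 259. ] depth [ 0.5134 -0.351   0.0222] atz [ 0.5135 -0.351   0.022 ]
railAtopL [354.  261.7] depth [ 0.5134 -0.1354  0.0215] atz [ 0.5134 -0.1354  0.022 ]
railB [460.  278.6] depth [ 0.4739 -0.3533  0.0125] atz [ 0.4732 -0.3504  0.022 ]
railBL [354.  281.3] depth [ 0.473  -0.1338  0.0235] atz [ 0.4731 -0.1339  0.022 ]
bridgeL [323.4 271.3] depth [ 0.4926 -0.0712  0.0511] atz [ 0.4923 -0.0711  0.054 ]
bridgeR [347.8 271.3] depth [ 0.4912 -0.1198  0.0527] atz [ 0.4911 -0.1197  0.054 ]
bridge [335.6 282.4] depth [ 0.4698 -0.0948  0.0519] atz [ 0.4696 -0.0947  0.054 ]
stopR [316.  271.9] depth [ 0.495  -0.0565  0.0128] atz [ 0.493  -0.0565  0.036 ]
plateTL [310.7 249.7] d
[... 3491 characters left out ...]
 35, 36, 33, 33, 37, 38, 37, 37, 33, 29, 29, 30, 26, 29, 27, 23, 24, 24, 8, 11, 11, 10]
276 [26, 20, 24, 24, 21, 22, 21, 22, 19, 19, 14, 14, 16, 15, 18, 12, 9, 12, 10, 11, 13, 10, 14, 10, 13, 9, 9, 13, 11, 11, 8, 10, 11, 10, 8, 8, 10, 9]
277 [12, 8, 8, 13, 15, 10, 12, 11, 12, 8, 12, 10, 8, 10, 12, 9, 9, 10, 12, 9, 10, 10, 11, 9, 12, 14, 12, 22, 22, 21, 22, 18, 21, 21, 23, 20, 24, 19]
278 [18, 21, 23, 19, 18, 21, 20, 19, 19, 16, 21, 19, 21, 23, 23, 19, 22, 19, 22, 19, 22, 21, 18, 17, 23, 19, 19, 22, 21, 18, 19, 21, 19, 21, 22, 20, 21, 24]
279 [20, 19, 22, 23, 23, 20, 20, 20, 23, 21, 23, 22, 20, 21, 20, 23, 19, 20, 21, 22, 23, 24, 17, 21, 21, 20, 20, 20, 24, 23, 23, 21, 19, 18, 19, 20, 21, 22]
```

The dark beam with steel ends (crop 270–672) carries its lug at (431,268). The measured lug height of 73 mm, beam length of 180 mm and jig yaw of about 0° all fit the description. The round key at (220.5,229.6) has the only disc cap, measures 44–46 mm across and stands at 89 mm. The beam has about 90 mm to travel in +y. First I turn the jaws to lie along world x.

```bash
python3 -m jog '0 -6.8 0 0 0 0 1;0 -6.8 0 0 0 0 1;0 -6.8 0 0 0 0 1;0 -6.8 0 0 0 0 1;0 -6.8 0 0 0 0 1' 40; python3 -m jog '0 -6.8 0 0 0 0 1;0 -6.8 0 0 0 0 1;0 -6.8 0 0 0 0 1;0 -6.8 0 0 0 0 1;0 -6.7 0 0 0 0 1'
cat > st.py <<'E'
from h import *
o=r.get_obs(); print(o['clock'],o['tcp_pos'].round(4),R.from_rotvec(o['orientation']).as_matrix().round(3).tolist(),o['contact_force'].round(1),o['grip_width'].round(4),o['joints'].round(2))
E
python3 st.py
```

```text
clock: 0.52
tcp_pos: [0.2539, -0.6251, 0.2307]
orientation: [-1.521, 0.459, -0.458]
contact_force: [0.1, 0.5, 0.0]
grip_width: 0.0854
clock: 0.93
tcp_pos: [0.2538, -0.6251, 0.2307]
orientation: [-1.57, -0.004, 0.005]
contact_force: [0.7, 0.1, 0.7]
grip_width: 0.0856Traceback (most recent call last):
  File "st.py", line 2, in <module>
    o=r.get_obs(); print(o['clock'],o['tcp_pos'].round(4),R.from_rotvec(o['orientation']).as_matrix().round(3).tolist(),o['contact_force'].round(1),o['grip_width'].round(4),o['joints'].round(2))
                                                                                                                                                    ^^^^^^^^^^^^^^^^^^^^^
AttributeError: 'float' object has no attribute 'round'
```

```bash
sed -i "s/o\['grip_width'\].round(4)/round(o['grip_width'],4)/" st.py
python3 -m jog '0 0 0 16 5 23 1;0 0 0 16 5 23 1;0 0 0 16 5 23 1;0 0 0 16 5 23 1;0 0 0 16 5 23 1'; python3 -m jog '0 0 0 16 5 23 1;0 0 0 16 5 23 1;0 0 0 16 5 23 1;0 0 0 16 5 23 1;0 0 0 16 5 23 1';python3 -m jog '0 0 0 16 5 23 1;0 0 0 16 5 23 1;0 0 0 16 5 23 1;0 0 0 16 5 23 1;0 0 0 14.5 5 23 1'; python3 st.py
```

```text
clock: 1.35
tcp_pos: [0.3343, -0.509, 0.2056]
orientation: [-1.57, 0.001, 0.0]
contact_force: [0.5, -0.1, 1.1]
grip_width: 0.0851
clock: 1.77
tcp_pos: [0.4143, -0.3941, 0.1808]
orientation: [-1.57, 0.001, 0.0]
contact_force: [0.3, -0.3, 0.4]
grip_width: 0.0853
clock: 2.18
tcp_pos: [0.4931, -0.279, 0.1558]
orientation: [-1.571, 0.0, 0.0]
contact_force: [1.3, 0.3, -0.7]
grip_width: 0.0854
2.1833 [ 0.4931 -0.279   0.1558] [[1.0, -0.0, -0.0], [0.0, 0.0, 1.0], [-0.0, -1.0, 0.0]] [ 1.3  0.3 -0.7] 0.0854 [ 0.69  0.41 -0.36  1.87  0.18  0.89  0.24]
```

```bash

python3 -m jog '0 0 0 0 14 0 1;0 0 0 0 14 0 1;0 0 0 0 14 0 1;0 0 0 0 14 0 1;0 0 0 0 14 0 1'; python3 -m jog '0 0 0 0 14 0 1;0 0 0 0 13 0 1;0 0 0 0 10 0 1;0 0 0 0 4 0 1;0 0 0 0 0 0 1'
python3 st.py; python3 - <<'E'
from h import *
f=grab('side','s1'); print(pix(f,[.4928,-.28,.074])); crop('s1',290,130,450,290,4,'s1c')
f=grab('top','t1');crop('t1',300,200,475,310,4.5,'t1c')
E
```

```text
clock: 2.6
tcp_pos: [0.4922, -0.2802, 0.0853]
orientation: [-1.571, 0.0, 0.001]
contact_force: [0.3, -0.3, 0.2]
grip_width: 0.0856
clock: 3.02
tcp_pos: [0.4919, -0.2801, 0.0443]
orientation: [-1.57, 0.001, 0.002]
contact_force: [-0.2, 0.2, -0.6]
grip_width: 0.0856
3.0167 [ 0.4919 -0.2801  0.0443] [[1.0, -0.002, -0.0], [0.0, 0.001, 1.0], [-0.002, -1.0, 0.001]] [-0.2  0.2 -0.6] 0.0856 [ 0.65  0.56 -0.31  1.94  0.26  0.68  0.18]
(np.float64(385.4760820976245), np.float64(217.2627716347054))
```

View pics/s1c.png

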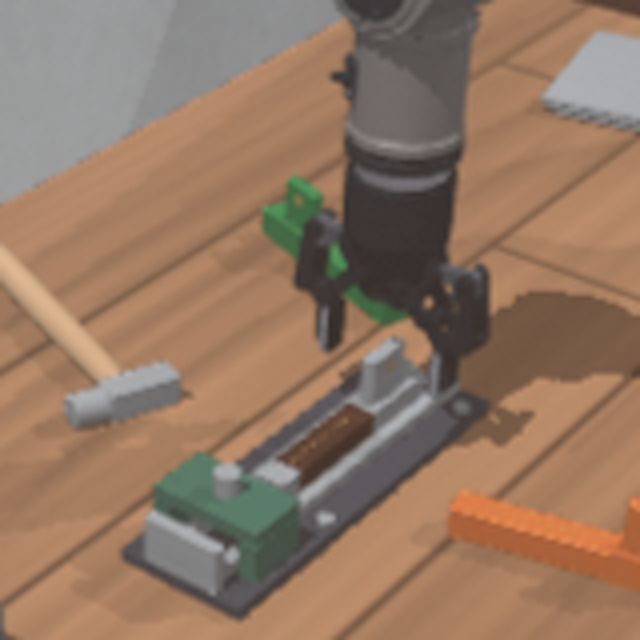

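View pics/t1c.png

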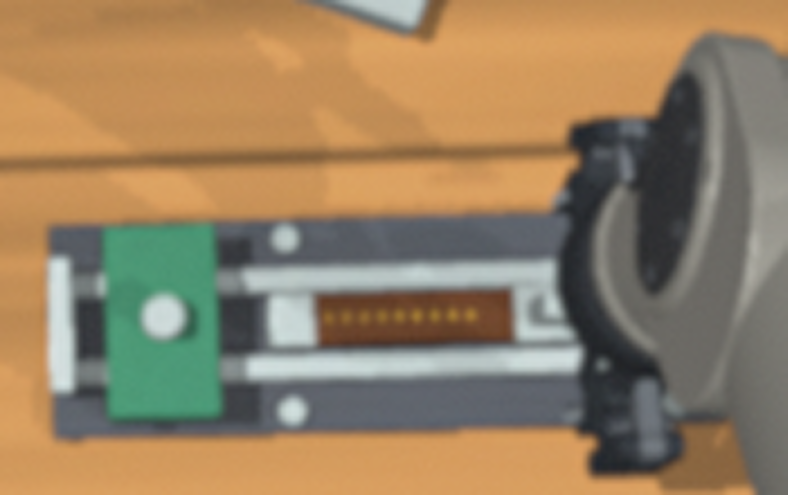

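```bash
python3 - <<'E'
from h import *
f=dict(np.load('pics/s1.npz'))
for x in(.4919-.046,.4919+.046):
  for z in(.044,.057): u,v=pix(f,[x,-.28,z]); print(x,z,(u-290)*4,(v-130)*4)
E
```

```text
0.4459 0.044 434.0317850083493 407.3459266988913
0.4459 0.057 435.71346089718486 392.1896873178483
0.5379 0.044 327.4596046349991 362.23172141641567
0.5379 0.057 328.5029116146609 347.35099427526075
```

The fingers straddle the lug at crop (385,370). The open tips sit about 13 mm above the TCP, so shut they will end near z = 44 mm, clear of the beam's top. Closing now.

```bash

python3 -m jog '0 0 0 0 0 0 0;0 0 0 0 0 0 0;0 0 0 0 0 0 0;0 0 0 0 0 0 0;0 0 0 0 0 0 0' 40; python3 -m jog '0 0 0 0 0 0 0;0 0 0 0 0 0 0;0 0 0 0 0 0 0;0 0 0 0 0 0 0;0 0 0 0 0 0 0';python3 st.py
```

```text
clock: 3.53
tcp_pos: [0.4926, -0.2805, 0.0456]
orientation: [-1.571, -0.0, -0.0]
contact_force: [-0.0, -0.4, -0.1]
grip_width: 0.0258
clock: 3.95
tcp_pos: [0.4926, -0.2804, 0.0454]
orientation: [-1.571, -0.0, -0.0]
contact_force: [-0.0, -0.1, 0.0]
grip_width: 0.0113
3.95 [ 0.4926 -0.2804  0.0454] [[1.0, 0.0, -0.0], [0.0, -0.0, 1.0], [0.0, -1.0, -0.0]] [-0.  -0.1  0. ] 0.0113 [ 0.65  0.56 -0.31  1.94  0.26  0.68  0.18]
```

Gripped: the opening is 11.3 mm on the 12 mm lug. Next, slide it +y, slowing near the end.

```bash

python3 -m jog '0 0 0 0 0 5 0;0 0 0 0 0 8 0;0 0 0 0 0 8 0;0 0 0 0 0 8 0;0 0 0 0 0 8 0'; python3 -m jog '0 0 0 0 0 8 0;0 0 0 0 0 8 0;0 0 0 0 0 8 0;0 0 0 0 0 8 0;0 0 0 0 0 6 0'; python3 st.py
```

```text
clock: 4.37
tcp_pos: [0.4925, -0.2423, 0.0454]
orientation: [-1.571, -0.001, 0.001]
contact_force: [0.5, -2.7, 0.2]
grip_width: 0.0115
clock: 4.78
tcp_pos: [0.4925, -0.2042, 0.0453]
orientation: [-1.571, -0.001, 0.001]
contact_force: [0.9, -3.0, 1.0]
grip_width: 0.0111
4.7833 [ 0.4925 -0.2042  0.0453] [[1.0, -0.0, -0.001], [0.001, 0.0, 1.0], [-0.0, -1.0, 0.0]] [ 0.9 -3.   1. ] 0.0111 [ 0.53  0.52 -0.32  2.02  0.27  0.64  0.04]
```

```bash

python3 -m jog '0 0 0 0 0 3 0;0 0 0 0 0 2 0;0 0 0 0 0 2 0;0 0 0 0 0 1 0;0 0 0 0 0 1 0'; python3 -m jog '0 0 0 0 0 1 0;0 0 0 0 0 1 0;0 0 0 0 0 1 0;0 0 0 0 0 0.5 0;0 0 0 0 0 0.5 0'; python3 st.py
```

```text
clock: 5.2
tcp_pos: [0.4925, -0.1968, 0.0453]
orientation: [-1.571, 0.0, -0.0]
contact_force: [-0.3, -4.7, 2.1]
grip_width: 0.0111
clock: 5.62
tcp_pos: [0.4925, -0.1924, 0.0453]
orientation: [-1.571, -0.0, -0.0]
contact_force: [0.2, -2.4, 2.7]
grip_width: 0.0107
5.6167 [ 0.4925 -0.1924  0.0453] [[1.0, 0.0, 0.0], [-0.0, -0.0, 1.0], [0.0, -1.0, -0.0]] [ 0.2 -2.4  2.7] 0.0107 [ 0.51  0.52 -0.32  2.03  0.27  0.64  0.01]
```

```bash

python3 -m jog '0 0 0 0 0 0.6 0;0 0 0 0 0 0.6 0;0 0 0 0 0 0.6 0;0 0 0 0 0 0.6 0;0 0 0 0 0 0.6 0';python3 st.py
```

```text
clock: 6.03
tcp_pos: [0.4924, -0.1907, 0.0454]
orientation: [-1.572, 0.0, -0.001]
contact_force: [0.2, -9.0, 1.6]
grip_width: 0.0114
6.0333 [ 0.4924 -0.1907  0.0454] [[1.0, 0.0, 0.001], [-0.001, -0.001, 1.0], [0.0, -1.0, -0.001]] [ 0.2 -9.   1.6] 0.0114 [ 0.51  0.52 -0.32  2.03  0.27  0.63  0.01]
```

```bash

python3 -m jog '0 0 0 0 0 0.6 0;0 0 0 0 0 0.6 0;0 0 0 0 0 0.6 0;0 0 0 0 0 0 0;0 0 0 0 0 0 0';python3 st.py; python3 - <<'E'
from h import *
f=grab('side','s2'); crop('s2',310,190,430,290,6,'s2c')
f=grab('top','t2');crop('t2',300,235,475,310,4.5,'t2c')
E
```

```text
clock: 6.45
tcp_pos: [0.4923, -0.1906, 0.0455]
orientation: [-1.574, 0.001, -0.002]
contact_force: [0.1, -11.6, 1.6]
grip_width: 0.0115
6.45 [ 0.4923 -0.1906  0.0455] [[1.0, 0.0, 0.002], [-0.002, -0.003, 1.0], [0.0, -1.0, -0.003]] [  0.1 -11.6   1.6] 0.0115 [ 0.5   0.52 -0.32  2.03  0.27  0.63  0.  ]
```

View pics/s2c.png

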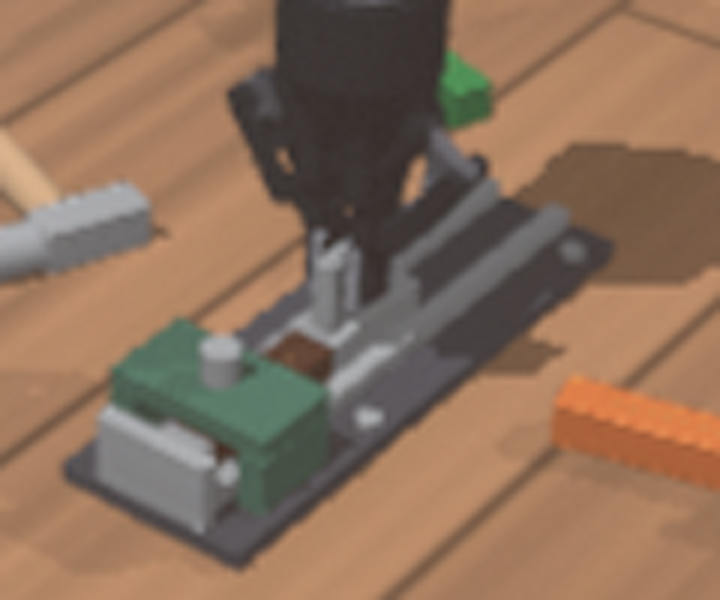

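View pics/t2c.png

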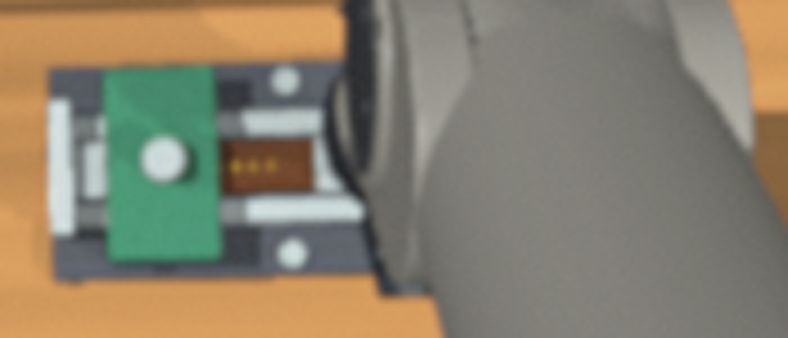

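```bash
python3 - <<'E'
from h import *
f=dict(np.load('pics/top0.npz'))
g=dict(np.load('pics/t2.npz'))
for F in(f,g):
  for v in (269,270,271,272,273,274): print(v,[int(round(w(F,u,v)[2]*1000)) for u in range(308,326)])
  print([round(float(w(F,u,271,z=.036)[1]),3) for u in range(308,326)])
crop('t2',300,250,350,292,15,'t2d')
crop('s2',320,240,370,285,15,'s2d')
E
```

```text
269 [-1, -2, -1, 47, 47, 47, 48, 46, 9, 11, 12, 9, 11, 14, 7, 53, 53, 51]
270 [-4, 0, 0, 45, 45, 42, 48, 45, 10, 10, 10, 9, 11, 8, 11, 52, 55, 52]
271 [-1, -3, -1, 47, 47, 49, 47, 45, 13, 11, 12, 9, 8, 11, 11, 51, 51, 53]
272 [1, -4, -3, 43, 48, 46, 47, 46, 13, 9, 6, 11, 9, 13, 14, 50, 54, 52]
273 [-3, -2, -1, 48, 46, 46, 51, 45, 11, 8, 9, 8, 13, 10, 13, 50, 54, 52]
274 [-3, -1, -1, 49, 48, 48, 44, 47, 10, 11, 12, 12, 13, 9, 11, 49, 51, 55]
[-0.04, -0.042, -0.044, -0.046, -0.048, -0.05, -0.052, -0.054, -0.056, -0.058, -0.061, -0.063, -0.065, -0.067, -0.069, -0.071, -0.073, -0.075]
269 [-1, -4, -2, 50, 47, 50, 46, 46, 34, 37, 33, 35, 35, 35, 36, 51, 53, 52]
270 [997, -3, -3, 49, 46, 48, 45, 47, 32, 36, 34, 34, 35, 33, 36, 53, 52, 53]
271 [-5, 1, -2, 49, 45, 45, 47, 46, 33, 35, 36, 33, 38, 35, 36, 53, 55, 54]
272 [-3, 0, -1, 47, 43, 48, 47, 46, 33, 34, 35, 38, 33, 33, 34, 51, 51, 54]
273 [0, -3, -4, 47, 48, 47, 45, 49, 35, 32, 33, 34, 35, 35, 37, 51, 53, 54]
274 [-3, 1, -2, 47, 47, 47, 47, 45, 36, 35, 37, 34, 34, 37, 36, 54, 53, 53]
[-0.04, -0.042, -0.044, -0.046, -0.048, -0.05, -0.052, -0.054, -0.056, -0.058, -0.061, -0.063, -0.065, -0.067, -0.069, -0.071, -0.073, -0.075]
```

View pics/t2d.png

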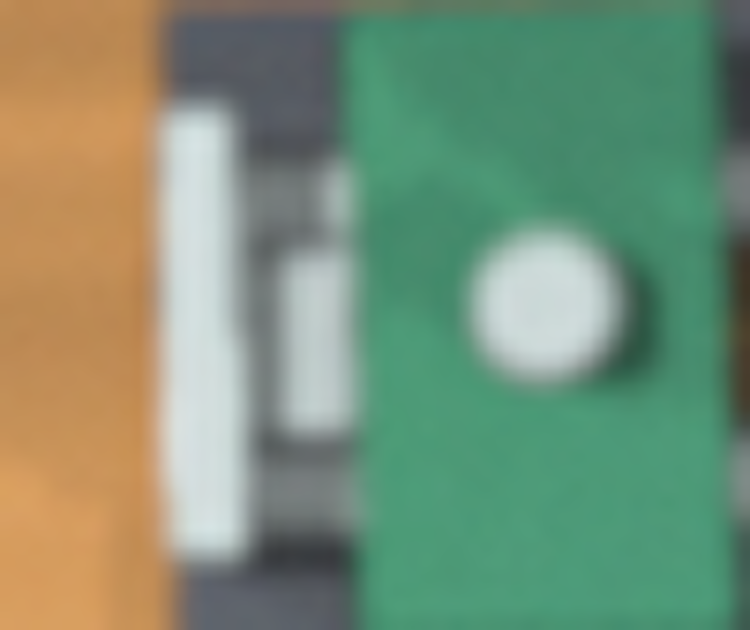

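View pics/s2d.png

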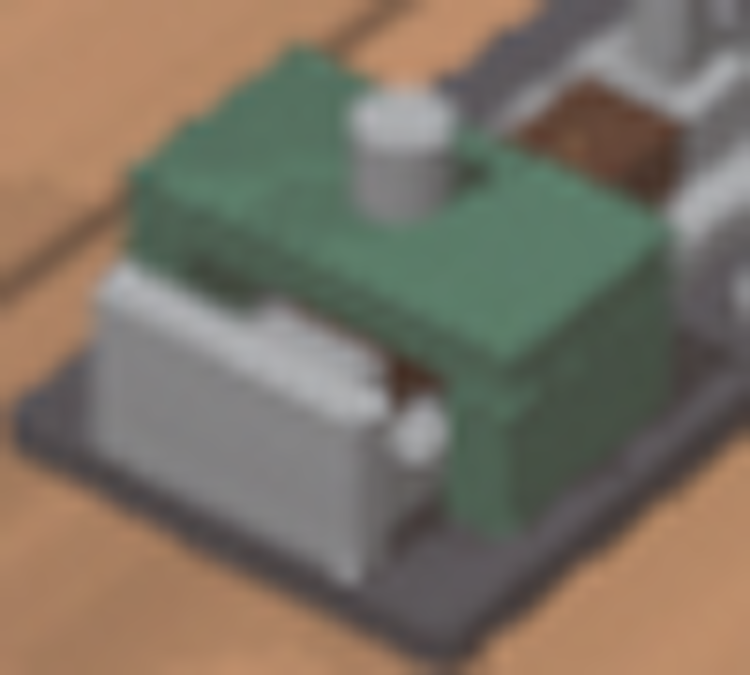

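The stop's shadow makes the dark strip at crop x 250–280. The depth map shows the beam's top (34–36 mm) running right up to the stop at column 316, so the beam looks home. One firmer push should confirm that it's really against the stop and not just snagged.

```bash

python3 -m jog '0 0 0 0 0 1 0;0 0 0 0 0 1 0;0 0 0 0 0 1 0;0 0 0 0 0 0 0;0 0 0 0 0 0 0' 60;python3 st.py
```

```text
clock: 6.97
tcp_pos: [0.4923, -0.1905, 0.046]
orientation: [-1.577, 0.003, -0.004]
contact_force: [-1.4, -17.6, 3.3]
grip_width: 0.0111
6.9667 [ 0.4923 -0.1905  0.046 ] [[1.0, 0.001, 0.004], [-0.004, -0.006, 1.0], [0.001, -1.0, -0.006]] [ -1.4 -17.6   3.3] 0.0111 [ 0.5   0.51 -0.32  2.03  0.27  0.63 -0.  ]
```

The beam doesn't move under 17.6 N, so it's home. I'll ease the load while keeping some forward push, then open.

```bash

python3 -m jog '0 0 0 0 0 -1.5 0;0 0 0 0 0 -1.5 0;0 0 0 0 0 -1 0;0 0 0 0 0 0 0;0 0 0 0 0 0 0.5'; python3 -m jog '0 0 0 0 0 0 0.5;0 0 0 0 0 0 0.5;0 0 0 0 0 0 0.5;0 0 0 0 0 0 0.5;0 0 0 0 0 0 0.5';python3 -m jog '0 0 0 0 -1 0 0.5;0 0 0 0 -5 0 0.5;0 0 0 0 -10 0 0.5;0 0 0 0 -20 0 0.5;0 0 0 0 -20 0 0.5';python3 st.py
```

```text
clock: 7.38
tcp_pos: [0.4922, -0.1889, 0.0452]
orientation: [-1.571, 0.001, -0.001]
contact_force: [0.6, 0.5, 0.0]
grip_width: 0.0216
clock: 7.8
tcp_pos: [0.4925, -0.1882, 0.0452]
orientation: [-1.57, -0.0, 0.001]
contact_force: [-0.4, 0.1, -0.8]
grip_width: 0.0426
clock: 8.22
tcp_pos: [0.4921, -0.1884, 0.1023]
orientation: [-1.57, 0.001, 0.001]
contact_force: [0.3, 0.4, 0.8]
grip_width: 0.0428
8.2167 [ 0.4921 -0.1884  0.1023] [[1.0, -0.001, -0.0], [0.0, 0.0, 1.0], [-0.001, -1.0, 0.0]] [0.3 0.4 0.8] 0.0428 [ 0.54  0.43 -0.36  2.    0.21  0.75  0.05]
```

```bash

python3 -m jog '0 0 0 0 -20 0 0.5;0 0 0 0 -20 0 0;0 0 0 0 -20 0 0;0 0 0 8 0 30 0;0 0 0 8 0 30 0' 40; python3 -m jog '0 0 0 8 0 30 0;0 0 0 8 0 30 0;0 0 0 8 0 30 0;0 0 0 8 0 30 0;0 0 0 8 0 30 0';python3 -m jog '0 0 0 8 0 30 0;0 0 0 8 0 30 0;0 0 0 8 0 30 0;0 0 0 3 0 15 0;0 0 0 0 0 0 0';python3 st.py;python3 - <<'E'
from h import *
f=grab('top','t3');crop('t3',300,235,475,310,4.5,'t3c')
print([[int(round(w(f,u,v)[2]*1000)) for u in range(310,326)] for v in (270,272)])
crop('t3',120,190,260,275,5.5,'t3d')
E
```

```text
clock: 8.63
tcp_pos: [0.5094, -0.1302, 0.1639]
orientation: [-1.573, 0.001, -0.007]
contact_force: [0.5, 0.6, -0.6]
grip_width: 0.0
clock: 9.05
tcp_pos: [0.5488, 0.0228, 0.1625]
orientation: [-1.571, -0.001, -0.001]
contact_force: [0.2, -0.1, -0.5]
grip_width: -0.0005
clock: 9.47
tcp_pos: [0.5757, 0.1321, 0.1627]
orientation: [-1.567, -0.006, 0.004]
contact_force: [-0.4, 0.9, 0.1]
grip_width: 0.0001
9.4667 [0.5757 0.1321 0.1627] [[1.0, 0.002, -0.006], [0.006, 0.003, 1.0], [0.002, -1.0, 0.003]] [-0.4  0.9  0.1] 0.0001 [ 0.03  0.45 -0.46  1.81  0.24  0.94 -0.53]
[[-3, 47, 45, 46, 48, 46, 35, 35, 35, 34, 33, 34, 36, 52, 53, 56], [1, 46, 46, 47, 49, 47, 35, 34, 33, 34, 33, 32, 37, 53, 53, 54]]
```

View pics/t3.png

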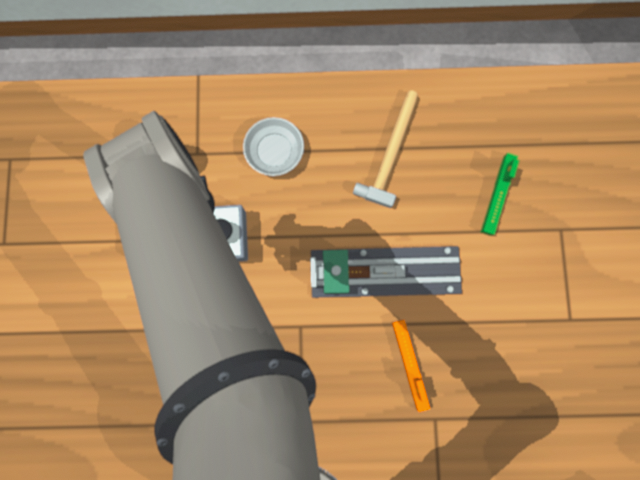

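View pics/t3c.png

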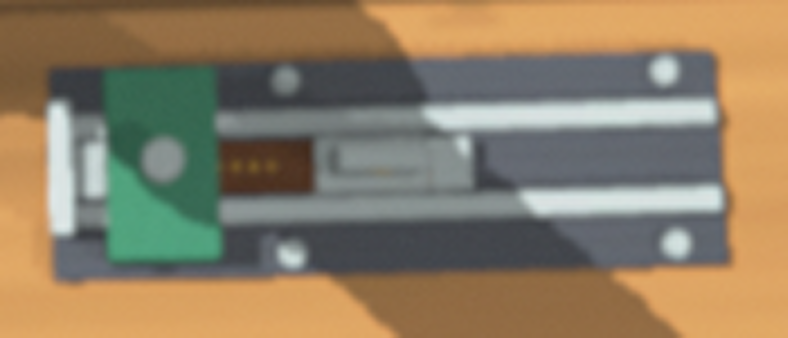

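The released beam stayed put. Its rear end is at crop x 473, and its top still meets the stop. The hammer, dish and look-alikes haven't moved. Now I approach the round key.

```bash

python3 -m jog '0 0 0 0 12 -2 0;0 0 0 0 15 0 0;0 0 0 0 15 0 0;0 0 0 0 12 0 0;0 0 0 0 2 0 0'; python3 -m jog '0 0 0 0 0 0 0;0 0 0 0 0 0 0;0 0 0 0 0 0 0;0 0 0 0 0 0 0;0 0 0 0 0 0 0'; python3 st.py; python3 - <<'E'
from h import *
f=dict(np.load('pics/t3.npz')); u=300+473/4.5-.4; print(w(f,u,270,z=.036))
f=grab('side','s3');crop('s3',170,210,310,350,4.5,'s3c')
E
```

```text
clock: 9.93
tcp_pos: [0.5738, 0.1219, 0.1026]
orientation: [-1.573, 0.005, 0.002]
contact_force: [0.9, -0.4, -1.1]
grip_width: 0.0001
clock: 10.35
tcp_pos: [0.5759, 0.1245, 0.106]
orientation: [-1.571, -0.001, -0.001]
contact_force: [0.6, -0.0, 0.3]
grip_width: -0.0003
10.35 [0.5759 0.1245 0.106 ] [[1.0, 0.001, -0.0], [0.0, 0.0, 1.0], [0.001, -1.0, 0.0]] [ 0.6 -0.   0.3] -0.0003 [ 0.01  0.52 -0.44  1.85  0.29  0.83 -0.57]
[ 0.49241281 -0.23597468  0.036     ]
```

View pics/s3c.png

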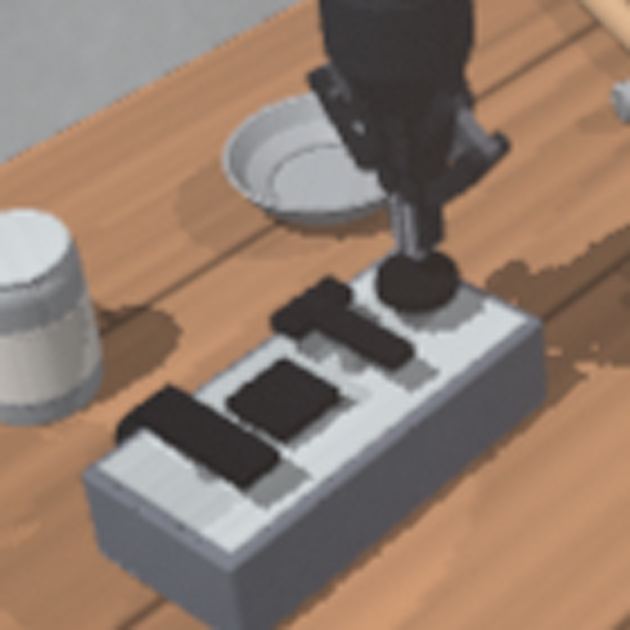

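The shut fingers stand just over the round cap at crop (418,280). Shift 3 mm in +y, come down to z≈93 mm, then press slowly.

```bash

python3 -m jog '0 0 0 0 4 1.5 0;0 0 0 0 4 1.5 0;0 0 0 0 3 0 0;0 0 0 0 1.5 0 0;0 0 0 0 0 0 0'; for i in 1; do :; done; python3 -m jog '0 0 0 0 0.7 0 0;0 0 0 0 0.7 0 0;0 0 0 0 0.7 0 0;0 0 0 0 0.7 0 0;0 0 0 0 0.7 0 0'; python3 -m jog '0 0 0 0 0.7 0 0;0 0 0 0 0.7 0 0;0 0 0 0 0.7 0 0;0 0 0 0 0.7 0 0;0 0 0 0 0.7 0 0'
```

```text
clock: 10.82
tcp_pos: [0.575, 0.1274, 0.0921]
orientation: [-1.571, 0.001, 0.001]
contact_force: [0.4, 0.2, 0.0]
grip_width: 0.0001
clock: 11.23
tcp_pos: [0.5756, 0.1274, 0.0895]
orientation: [-1.571, -0.0, -0.0]
contact_force: [-1.2, -0.1, 1.9]
grip_width: -0.0001
clock: 11.65
tcp_pos: [0.5756, 0.1274, 0.0863]
orientation: [-1.571, -0.0, -0.0]
contact_force: [-2.7, -0.5, 5.9]
grip_width: 0.0001
```

```bash

python3 -m jog '0 0 0 0 0.7 0 0;0 0 0 0 0.7 0 0;0 0 0 0 0.7 0 0;0 0 0 0 0.7 0 0;0 0 0 0 0.7 0 0'; python3 -m jog '0 0 0 0 0.7 0 0;0 0 0 0 0.7 0 0;0 0 0 0 0.7 0 0;0 0 0 0 0.7 0 0;0 0 0 0 0.7 0 0';python3 -m jog '0 0 0 0 0.5 0 0;0 0 0 0 0.5 0 0;0 0 0 0 0.5 0 0;0 0 0 0 0.5 0 0;0 0 0 0 0.5 0 0'
```

```text
clock: 12.07
tcp_pos: [0.5756, 0.1274, 0.0824]
orientation: [-1.571, -0.0, -0.0]
contact_force: [-0.5, 0.1, 3.0]
grip_width: 0.0004
clock: 12.48
tcp_pos: [0.5756, 0.1274, 0.0787]
orientation: [-1.571, -0.0, -0.0]
contact_force: [-0.8, -0.8, 3.7]
grip_width: 0.0002
clock: 12.9
tcp_pos: [0.5756, 0.1274, 0.0763]
orientation: [-1.571, -0.0, -0.0]
contact_force: [0.4, 0.1, 2.6]
grip_width: 0.0001
```

```bash

python3 -m jog '0 0 0 0 0.4 0 0;0 0 0 0 0.4 0 0;0 0 0 0 0.4 0 0;0 0 0 0 0 0 0;0 0 0 0 0 0 0'; python3 -m jog '0 0 0 0 0.3 0 0;0 0 0 0 0.3 0 0;0 0 0 0 0.2 0 0;0 0 0 0 0 0 0;0 0 0 0 0 0 0'
```

```text
clock: 13.32
tcp_pos: [0.5755, 0.1274, 0.0751]
orientation: [-1.571, -0.0, -0.0]
contact_force: [-0.2, -1.2, 3.5]
grip_width: -0.0003
clock: 13.73
tcp_pos: [0.5755, 0.1274, 0.0743]
orientation: [-1.571, -0.0, -0.0]
contact_force: [0.4, -0.5, 2.0]
grip_width: 0.0
```

```bash

python3 -m jog '0 0 0 0 0.3 0 0;0 0 0 0 0.3 0 0;0 0 0 0 0 0 0;0 0 0 0 0 0 0;0 0 0 0 0 0 0'; python3 - <<'E'
from h import *
f=grab('side','s4');crop('s4',170,210,310,350,4.5,'s4c')
E
```

```text
clock: 14.15
tcp_pos: [0.5756, 0.1274, 0.0741]
orientation: [-1.571, -0.0, -0.0]
contact_force: [-0.7, -0.9, 6.4]
grip_width: -0.0002
```

View pics/s4c.png

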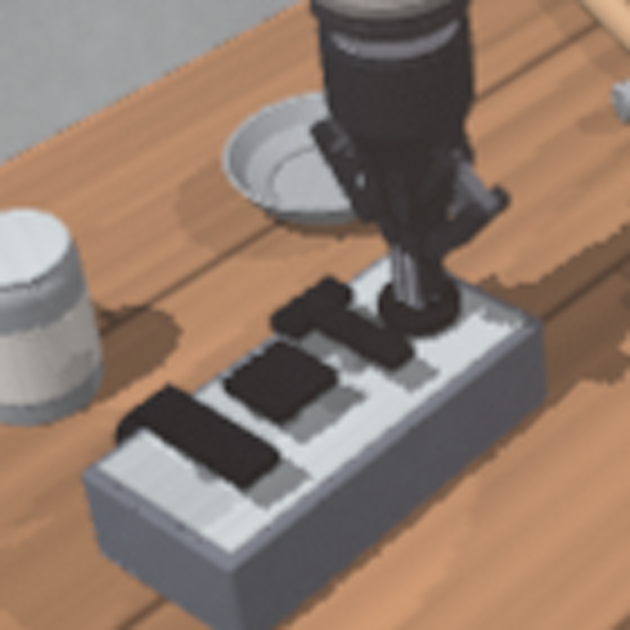

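The square key has popped up: it sits higher and its shadow is longer, at crop (280,385). The round key is at its bottom stop (force rose to 6.4 N). Retract straight up, move clear and check.

```bash

python3 -m jog '0 0 0 0 -0.7 0 0;0 0 0 0 -1 0 0;0 0 0 0 -2 0 0;0 0 0 0 -5 0 0;0 0 0 0 -10 0 0'; python3 -m jog '0 0 0 0 -20 0 0;0 0 0 0 -20 0 0;0 0 0 0 -20 0 0;0 0 0 0 -20 -15 0;0 0 0 0 0 -30 0';python3 -m jog '0 0 0 0 0 -30 0;0 0 0 0 0 -30 0;0 0 0 0 0 -30 0;0 0 0 0 0 -30 0;0 0 0 0 0 -30 0';python3 -m jog '0 0 0 0 0 -30 0;0 0 0 0 0 -30 0;0 0 0 0 0 -20 0;0 0 0 0 0 -10 0;0 0 0 0 0 0 0';python3 st.py
python3 - <<'E'
from h import *
f=grab('top','t5');grab('side','s5');crop('s5',170,210,310,350,4.5,'s5c')
for n,p in(('round',(.5755,.1275,.077)),('sq',(.5711,.2266,.09)),('bar',(.5694,.2763,.09)),('tee',(.573,.1772,.09))):
    u,v=pix(f,p); z=[w(f,u+a,v+b)[2] for a in(-2,-1,0,1,2) for b in(-2,-1,0,1,2)]; print(n,np.round([u,v],1),round(float(np.median(z)),4))
E
```

```text
clock: 14.62
tcp_pos: [0.574, 0.1272, 0.0915]
orientation: [-1.571, 0.002, 0.003]
contact_force: [0.1, 0.2, -1.1]
grip_width: 0.0001
clock: 15.03
tcp_pos: [0.5772, 0.0878, 0.1774]
orientation: [-1.566, -0.011, 0.0]
contact_force: [1.3, 0.1, 0.8]
grip_width: -0.0003
clock: 15.45
tcp_pos: [0.575, -0.0687, 0.173]
orientation: [-1.571, -0.0, 0.001]
contact_force: [1.7, -0.1, 0.7]
grip_width: -0.0001
clock: 15.87
tcp_pos: [0.5749, -0.1603, 0.1725]
orientation: [-1.572, 0.004, -0.003]
contact_force: [-0.6, -0.0, 0.3]
grip_width: 0.0002
15.8667 [ 0.5749 -0.1603  0.1725] [[1.0, -0.0, 0.004], [-0.004, -0.001, 1.0], [-0.0, -1.0, -0.001]] [-0.6 -0.   0.3] 0.0002 [ 0.47  0.44 -0.39  1.78  0.2   0.96 -0.01]
round [221.7 230.7] 0.0758
sq [169.6 233. ] 0.0889
bar [144.1 234.5] 0.0879
tee [194.9 231.4] 0.0888
```

View pics/t5.png

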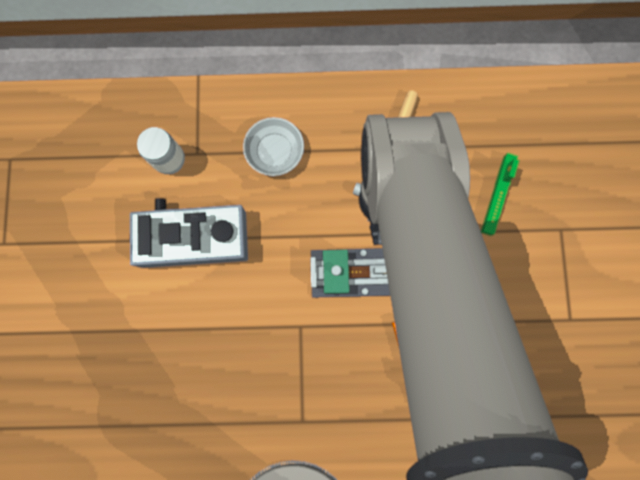

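View pics/s5.png

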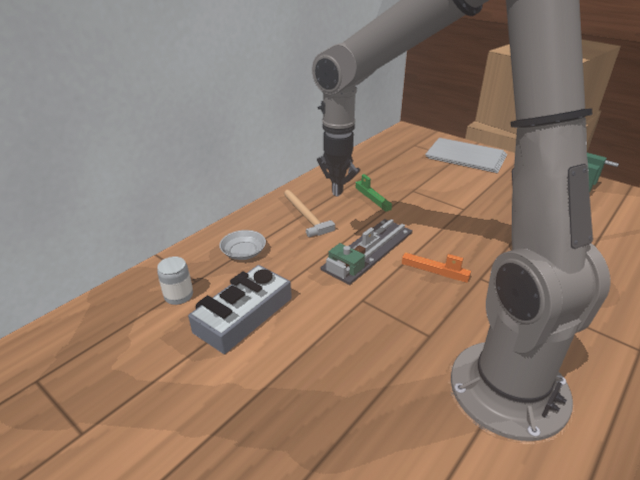

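View pics/s5c.png

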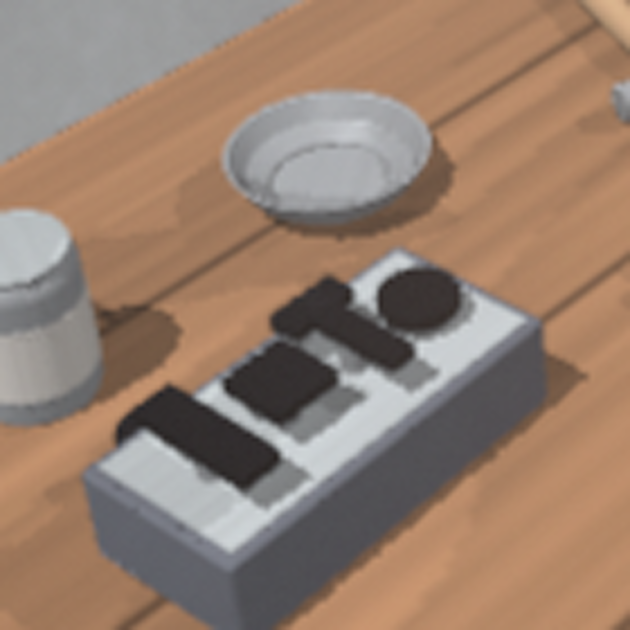

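The pictures show the round key latched down (76 mm) and the square, bar and T keys up (88–89 mm). The beam is still against the stop, the bystanders haven't moved, and the arm is touching nothing. Handing in.

```bash
python3 -m jog '0 0 0 0 0 0 0;0 0 0 0 0 0 0;0 0 0 0 0 0 0;0 0 0 0 0 0 0;0 0 0 0 0 0 0'; python3 -c "
from bench import r
print(r.hand_in())"
```

```text
clock: 16.38
tcp_pos: [0.5756, -0.157, 0.1725]
orientation: [-1.571, -0.001, 0.001]
contact_force: [0.2, -0.3, 0.6]
grip_width: -0.0002
the job is handed in; nothing more can be done
None
```

The job is done and handed in at 16.4 s: the beam is home against the end stop, and the round key is latched down.

- **Beam:** I gripped the dark beam by its lug and slid it about 90 mm under the bridge. It would not move further at 17.6 N, and after release its top still met the stop in the depth map. Its rear end measured y = -0.236 m against about -0.235 m expected, within the 2 mm calibration.
- **Keys:** I pressed the round key slowly to its bottom stop, about 16 mm down. After I let go, its top measured 76 mm, so it had latched. The square key had popped up to 89 mm, and the bar and T keys stayed up at 88–89 mm.
- **Rest of the bench:** The tin, dish, hammer and both look-alike beams looked unmoved in the last pictures. The arm was clear of everything at hand-in.

No check failed. A dark strip by the stop first looked like a gap of about 4 mm, but the depth map showed it was the stop's shadow.

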